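Clear the vise, clamp the module housing and press its covers level

TASK

Put everything that has been left lying on the vise into the orange bin. Then set the aluminium housing flat on the vise bed, open side up and lengthwise between the jaws, and crank the handle clockwise as far as it goes so that the jaws hold it tight. Once it is clamped, lay a cover in each of its two openings and press each one firmly down until it is level with the rim; leave the other things on the bench alone.

Things in the scene. Friction and masses are not known exactly. Their poses are not given: they have to be found in the camera images.
- vise: low green machine vise, bolted down. Origin on the bench under it; x along the screw from the crank (-x end, nearest the robot) to the fixed jaw (+x end), z up. Bed (floor between the jaws) 50 mm above the bench, 104 mm wide in y. Jaws 90 mm wide in y, tops 28 mm above the bed. Fixed jaw x +45 to +79 mm. Front bearing block x -125 to -105 mm, 82 mm high. Screw axis at y = 0, z = 66 mm
- vise_bed (a point): point on the vise bed where the middle of the housing's underside comes when it is clamped: x = +2 mm, y = 0 in the vise frame, 50 mm above the bench
- jaw_face (a point): middle of the face of the moving jaw, 15 mm above the bed; at vise x = -59 mm when fully open; moves towards vise +x as the crank is turned
- crank (a joint): turn of the vise crank, rad; 0 = arm straight up, jaw fully open; grows clockwise seen from the robot (from the top towards vise -y, down, then +y), 2 pi a turn, hard stop at 16.5. The jaw moves 8 mm a turn, meets the housing at about 14.1 and squeezes its rubber backing 3 mm by the stop. Stiff (about 2 N at the handle), stays where it is left
- knob (a point): point near the middle of the crank's red handgrip, a free-spinning cylinder 16 mm in diameter, 40 mm long, parallel to vise x. It circles the screw axis at 35 mm radius: in the vise frame at (-167, -35 sin a, 66 + 35 cos a) mm for crank angle a. The steel crank arm is at vise x = -137 mm, 9 mm thick
- jaw_pad (a joint): how far the steel face of the moving jaw is pushed back on its rubber backing, m; 0 free, about 0.003 when the housing is clamped with the crank at its stop (8 N a mm)
- housing: open-topped die-cast aluminium housing, 86 (x) by 64 (y) by 32 mm high, 240 g, two equal rectangular openings in the top, side by side along x. Origin: centre of its underside; z up. Lies open side up on the blue mat
- opening_a (a point): centre of one opening (37 by 53 mm, long side along housing y) at the height of the housing's rim; a black rubber gasket lies in it 3 mm below the rim
- opening_b (a point): centre of the other opening, the same
- cover_a: flat aluminium cover plate 33 (x) by 49 (y) by 6 mm (its lowest 2 mm step in to 29 by 45), 45 g, with a grip rib on top, 26 mm (x) by 10 mm (y), 12 mm high. Origin: centre of the plate's underside; z up. Fits either opening, either way round. Laid in, it rests on the gasket 3 mm proud of the rim; a push of over 6 N squeezes the gasket, which stays down, till the plate's top is level with the rim
- cover_b: the other cover plate, just the same
- marker: square-bodied flux marker, 136 (x) by 14 by 14 mm, 22 g, at first lying across both jaws of the vise. Origin: middle of its underside. May be absent
- spudger: black nylon prying stick, 140 (x) by 11 by 7 mm, 16 g, at first lying across both jaws. Origin: middle of its underside. May be absent
- reel: small flat reel of copper desoldering braid, 44 mm in diameter, 18 mm high, 40 g, at first lying flat on the vise bed. Origin: centre of its underside. May be absent
- bin: orange open bin, 190 (x) by 150 (y) by 55 mm high, walls 4 mm, floor 4 mm, fixed to the bench. Origin: centre of its underside; z up. The bin stands on one side of the vise and the blue mat with housing and covers on the other
- dish: small steel bowl, 48 mm in diameter, 14 mm high, on the mat; leave it alone
- solder: big solder spool, 62 mm in diameter, 48 mm high, standing upright; leave it alone
- dispenser: white bottle with a red cap, 60 mm in diameter, 120 mm high; leave it alone
- tin: round tin of brass wool, 56 mm in diameter, about 45 mm high; leave it alone
- tweezers: steel tweezers, 120 mm long, lying; leave them alone
- board: loose green circuit board, 100 by 70 mm, lying; leave it alone
There are look-alikes about, which are no part of the job. Of the things that look like the marker, the smallest one is meant.

How it is judged (in metres and radians):
On the way, in this order (a step that is already met when the one before it is completed fails the run):
1. everything left on the vise lies in the bin (x of marker in the frame of bin between -0.09 and 0.09 m and y of marker in the frame of bin between -0.07 and 0.07 m and z of marker in the frame of bin between 0 and 0.045 m and x of spudger in the frame of bin between -0.09 and 0.09 m and y of spudger in the frame of bin between -0.07 and 0.07 m and z of spudger in the frame of bin between 0 and 0.045 m and x of reel in the frame of bin between -0.09 and 0.09 m and y of reel in the frame of bin between -0.07 and 0.07 m and z of reel in the frame of bin between 0 and 0.045 m), for 0.2 s.
2. the housing lies flat and open side up on the vise bed, lengthwise between the jaws (z of housing in the frame of vise_bed between -0.003 and 0.003 m and y of housing in the frame of vise_bed between -0.012 and 0.012 m and x of housing in the frame of vise_bed between -0.02 and 0.006 m and angle between housing's own z axis and vertical below 0.06 rad and angle between the x axis of housing and the x axis of vise, either way round below 0.08 rad and linear speed of housing below 0.03 m/s), for 0.2 s.
3. the crank is turned until the jaw squeezes the housing against the fixed jaw (value of joint jaw_pad above 0.0015 m and x of housing in the frame of vise_bed between -0.003 and 0.006 m and z of housing in the frame of vise_bed between -0.003 and 0.003 m and y of housing in the frame of vise_bed between -0.012 and 0.012 m and x of housing in the frame of vise_bed above -0.02 m and angle between housing's own z axis and vertical below 0.06 rad and angle between the x axis of housing and the x axis of vise, either way round below 0.08 rad), for 0.2 s.
4. both covers are pressed down level with the rim, one in each opening ((((horizontal distance between cover_a and opening_a below 0.003 m and z of cover_a in the frame of opening_a between -0.0075 and -0.0045 m and angle between cover_a's own z axis and vertical below 0.06 rad) and (horizontal distance between cover_b and opening_b below 0.003 m and z of cover_b in the frame of opening_b between -0.0075 and -0.0045 m and angle between cover_b's own z axis and vertical below 0.06 rad)) or ((horizontal distance between cover_a and opening_b below 0.003 m and z of cover_a in the frame of opening_b between -0.0075 and -0.0045 m and angle between cover_a's own z axis and vertical below 0.06 rad) and (horizontal distance between cover_b and opening_a below 0.003 m and z of cover_b in the frame of opening_a between -0.0075 and -0.0045 m and angle between cover_b's own z axis and vertical below 0.06 rad)))), for 0.2 s.
At the end, for the whole second after the job is handed in: Marker, spudger and reel (those present) in the bin; housing flat on the bed between the jaws (12 mm, 0.08 rad), jaw pad pushed back over 1.5 mm; a cover in each opening, centred within 3 mm and within 1.5 mm of level with the rim; all at rest (all of step 1 and all of step 3 and (((horizontal distance between cover_a and opening_a below 0.003 m and z of cover_a in the frame of opening_a between -0.0075 and -0.0045 m and angle between cover_a's own z axis and vertical below 0.06 rad) and (horizontal distance between cover_b and opening_b below 0.003 m and z of cover_b in the frame of opening_b between -0.0075 and -0.0045 m and angle between cover_b's own z axis and vertical below 0.06 rad)) or ((horizontal distance between cover_a and opening_b below 0.003 m and z of cover_a in the frame of opening_b between -0.0075 and -0.0045 m and angle between cover_a's own z axis and vertical below 0.06 rad) and (horizontal distance between cover_b and opening_a below 0.003 m and z of cover_b in the frame of opening_a between -0.0075 and -0.0045 m and angle between cover_b's own z axis and vertical below 0.06 rad))) and linear speed of each of housing, cover_a, cover_b, marker, spudger, reel below 0.02 m/s); the robot touches nothing.
It fails at once if a bystander (dish, solder spool, bottle, tin, tweezers, circuit board) was moved more than 30 mm (distance of any of dish, solder, dispenser, tin, tweezers, board from where it was at the start of the episode above 0.03 m).
Of marker, spudger, reel only 2 to 3 are there at a start; the rules pass over those that are not, and their reading is None.
At some moment in a run one of marker, spudger, reel, cover_a, cover_b may be knocked a few centimetres aside while the robot is not near it.
Once in a run the grip may slacken for a moment while it holds something.
It also fails if it takes over 208 s, if anything falls off the work surface, if the arm or the gripper's body presses on something with over 40 N, if the wrist force passes 120 N, or if a joint passes its speed limit or range.

ROBOT

A 6-joint arm with a two-finger parallel gripper is mounted at the origin on the work surface. World frame = base frame: x ahead of the robot, y to its left, z up, the work surface at z = 0. Lengths are in mm, angles in rad, forces in N, time in s.
With the tool pointing down it reaches from about 275 to 1000 mm from the base axis. Payload 8.4 kg.
Tool frame: the origin (TCP) lies on the centre line of the jaws, within the pads' length; the fingertips stand 11 mm ahead of it and the grasp point (between the pads) lies 8 mm behind it; z points along the fingers, y is the line along which they close (so a half turn about z gives the same grasp; the last joint's range is limited). The gripper opens to 85 mm and grips with 20 to 120 N. Pads are 22 mm wide; open, the fingers measure 114 mm over their backs; the gripper's body (76 mm by 85 mm) begins 54 mm behind the grasp point. The pads swing forward as they close: fully open they stand 13 mm farther back than shut.
Start: joints at [-1.119, 0.353, 1.633, -0, 1.155, -0.002], TCP at [273.989, -561.745, 221.681] pointing down, gripper open.
Joint ranges: [-2.63, 2.63], [-0.92, 2.1], [0.06, 2.66], [-1.3, 4.44], [0, 2.69], [-3.02, 3.02]. Speed limits (rad/s): [2.22, 2.22, 2.79, 3.14, 3.14, 3.14].

INTERFACE

Orientations are given as a unit quaternion [w, x, y, z].
In Python, from cell import arm, hand, ik, grab_frame, job gives the robot as it stands. Calls block until the motion is done:
- arm.movep(position, orientation): joint-space move of the TCP to a pose.
- arm.movel(position, rotation=None, max_speed=150, force_limit=None): straight line of the TCP; rotation=None keeps the orientation; max_speed is the mean speed in mm/s. With force_limit (N) it stops when the force on the tool has changed by that much, and returns True; else False.
- arm.movej(angles): joint-space move.
- hand.command_gripper(opening): opening from 0.0 (shut) to 1.0 (fully open); the grip force is fixed at half the most; returns when the fingers have stopped.
- arm.pause(seconds).
- ik(position, orientation): joint angles nearest the present ones, or None.
- arm.get_state(): the state.
- grab_frame(name): name is "side" or "top" or "wrist"; returns a dict with "img" (400x640x3 uint8, red, green, blue), "K" (3x3 intrinsics, pixels), "origin" and "rotation" of the camera in the world; the wrist camera has in their place "hand_eye" (4x4, takes a point from camera to tool coordinates, whose origin is the TCP and whose axes are the flange's). Camera axes: x right, y up, looking along -z (the intrinsics and any distortion apply to the point x, -y, -z); pixel columns grow to the right and rows downward; lengths in mm; the calibration is good to about 2 mm. A picture is of the moment at which its call begins: read the wrist's pose just before it. There is no depth.
A pose or a line that the arm cannot do raises arm.MotionError and nothing moves.
- job.finish_job(): hands the job in; it is judged then, once.
The state is a dict: "clock": time; "q": joint angles; "qd": joint speeds; "effort": joint torques, N m; "position": TCP position; "tcp_rot": TCP orientation; "force": force on the tool from outside, world axes, zero at the start; "ft_torque": the same for the moment, N m; "opening": opening from 0.0 (shut) to 1.0 (fully open); "finger_force": force on a finger pad.
Only numpy, scipy, OpenCV 4.12 (cv2) and the standard library are available. Lean on these libraries where they do the work, as an engineer would, in place of code of your own. Each camera call takes 0.05 s, during which the arm holds its last target. There are 200 camera calls.

## Working session

There is one attempt and no reset: what is moved stays moved. The work goes in short steps, each a Python script; the robot and the scene stay as the last script left them, time stands still between calls to the robot, and variables do not carry over. Pictures are saved under pics/ and viewed, at most 14 in all, crops included, and the job is handed in when it is done.

```bash
ls; mkdir -p pics
python3 - <<'E'
from cell import arm,hand,ik,grab_frame,job
import cv2,numpy as np
np.set_printoptions(precision=3,suppress=True)
for n in ["top","side"]:
    f=grab_frame(n); cv2.imwrite(f"pics/{n}0.png",f["img"][:,:,::-1]); print(n,f["K"],f["origin"],f["rotation"],[k for k in f])
f=grab_frame("wrist");print(f["K"],f["hand_eye"],[k for k in f])
print(arm.get_state())
E
```

```text
pics
top [[471.694   0.    306.84 ]
 [  0.    471.694 194.331]
 [  0.      0.      1.   ]] [ 377.105   14.31  1255.637] [ 0.709  0.044 -0.051 -0.702] ['img', 'K', 'origin', 'rotation']
side [[439.175   0.    319.17 ]
 [  0.    439.175 201.731]
 [  0.      0.      1.   ]] [-175.335  734.642  890.708] [-0.35  -0.164  0.407  0.828] ['img', 'K', 'origin', 'rotation']
[[302.551   0.    311.981]
 [  0.    302.551 201.459]
 [  0.      0.      1.   ]] [[   0.       0.951    0.309   79.666]
 [   1.       0.      -0.001    0.811]
 [  -0.001    0.309   -0.951 -151.715]
 [   0.       0.       0.       1.   ]] ['img', 'K', 'hand_eye']
{'clock': 0.15, 'q': array([-1.119,  0.353,  1.634,  0.   ,  1.155, -0.002]), 'qd': array([-0.001, -0.002, -0.003,  0.001, -0.001,  0.001]), 'effort': array([ -0.   , -60.564, -34.234,  -0.   ,   0.006,   0.   ]), 'position': array([ 273.848, -561.425,  221.157]), 'tcp_rot': array([-0.   ,  0.974,  0.225, -0.   ]), 'force': array([0.23 , 0.083, 0.193]), 'ft_torque': array([-0.022,  0.05 , -0.012]), 'finger_force': 0.0, 'opening': 1.0008150504150997}
```

View pics/top0.png

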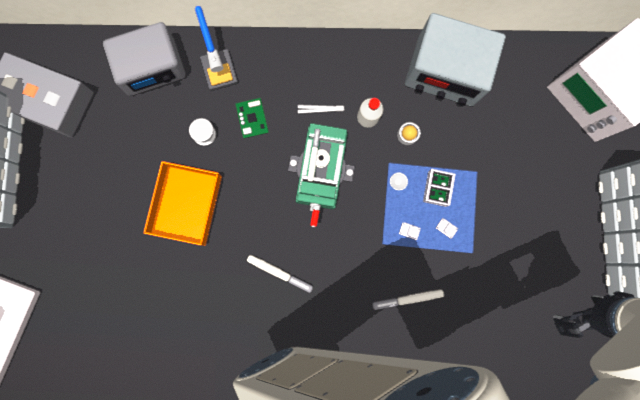

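View pics/side0.png

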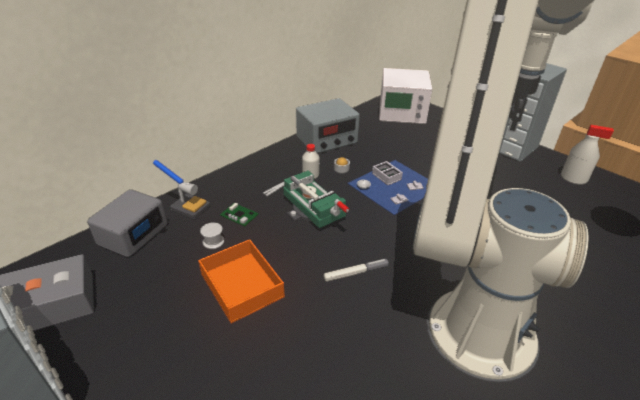

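The top view shows the vise at (322,165), with the reel at (321,158) and at least one stick on it. The bin is at (183,204), the mat at (430,208), the housing at (440,187), and the covers at (410,231) and (447,228). I'll get coarse positions first, then closer wrist views.

```bash
cat > h.py <<'E'
from cell import arm,hand,ik,grab_frame,job
import cv2,numpy as np
from scipy.spatial.transform import Rotation as R
np.set_printoptions(precision=2,suppress=True)
def rq(q): return R.from_quat(q,scalar_first=True)
def cam(n):
    s=arm.get_state(); f=grab_frame(n)
    if n=="wrist":
        T=rq(s["tcp_rot"]).as_matrix(); H=np.array(f["hand_eye"])
        f["o"]=np.array(s["position"])+T@H[:3,3]; f["R"]=T@H[:3,:3]
    else: f["o"]=np.array(f["origin"]); f["R"]=rq(f["rotation"]).as_matrix() if np.size(f["rotation"])==4 else np.array(f["rotation"])
    return f
def p2w(f,u,v,z):
    K=f["K"]; d=f["R"]@np.array([(u-K[0,2])/K[0,0],-(v-K[1,2])/K[1,1],-1])
    return f["o"]+d*(z-f["o"][2])/d[2]
def w2p(f,p):
    c=f["R"].T@(np.array(p)-f["o"]); K=f["K"]
    return np.array([K[0,2]+K[0,0]*c[0]/-c[2],K[1,2]-K[1,1]*c[1]/-c[2]])
def save(f,name,crop=None,s=1):
    im=f["img"][:,:,::-1]
    if crop: a,b,c,d=crop; im=im[b:d,a:c]
    cv2.imwrite(f"pics/{name}.png",cv2.resize(im,None,fx=s,fy=s,interpolation=cv2.INTER_CUBIC))
def down(yaw):  # tool z down; tool x axis at world angle yaw
    return (R.from_euler("z",yaw)*R.from_euler("x",np.pi)).as_quat(scalar_first=True)
import pickle
def dump(f,name): pickle.dump({k:f[k] for k in("img","K","o","R")},open(f"{name}.pkl","wb"))
def load(name): return pickle.load(open(f"{name}.pkl","rb"))
E
python3 - <<'E'
from h import *
f=cam("top");dump(f,"top0")
for n,u,v,z in [("vise reel",321,158,68),("bin",183,204,30),("mat",430,208,0),("housing",440,187,32),("covA",410,231,6),("covB",447,228,6),("dish",398,181,10),("disp",372,108,120),("tin",409,133,45),("twz",320,108,3),("knob",315,216,100)]: print(n,p2w(f,u,v,z))
T=rq(arm.get_state()["tcp_rot"]).as_matrix();print(T)
E
```

```text
vise reel [632.57 -32.21  68.  ]
bin [514.49 325.73  30.  ]
mat [ 513.57 -328.07    0.  ]
housing [ 565.91 -347.2    32.  ]
covA [ 451.08 -271.63    6.  ]
covB [ 459.95 -370.3     6.  ]
dish [ 584.42 -241.25   10.  ]
disp [ 750.   -156.87  120.  ]
tin [ 707.43 -265.42   45.  ]
twz [786.69 -31.35   3.  ]
knob [480.17 -16.88 100.  ]
[[ 0.9   0.44 -0.  ]
 [ 0.44 -0.9   0.  ]
 [ 0.   -0.   -1.  ]]
```

Run:
```python
from h import *
arm.movep([590,-320,230],down(0)); f=cam("wrist"); dump(f,"mat1"); save(f,"mat1",s=1.25)
arm.movep([670,-30,270],down(0)); f=cam("wrist"); dump(f,"vise1"); save(f,"vise1",s=1.25)
print(arm.get_state()["q"],arm.get_state()["clock"])
```

```text
[-0.05  0.39  1.48 -0.    1.28  1.52] 2.9333
```

View pics/mat1.png

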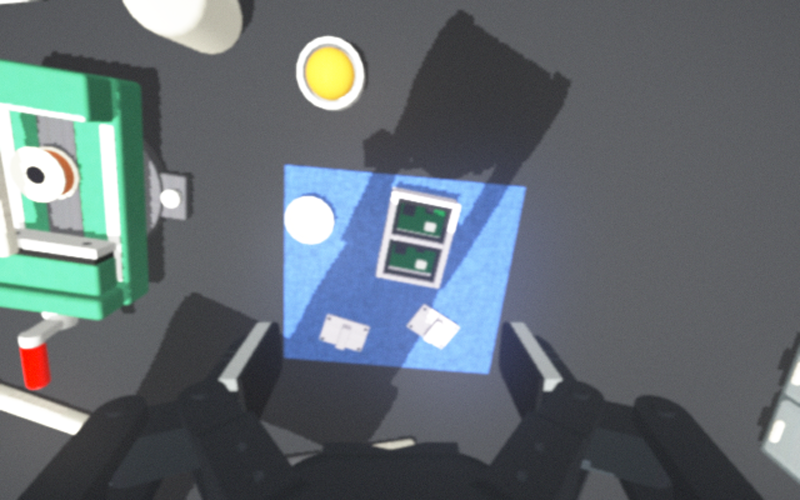

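View pics/vise1.png

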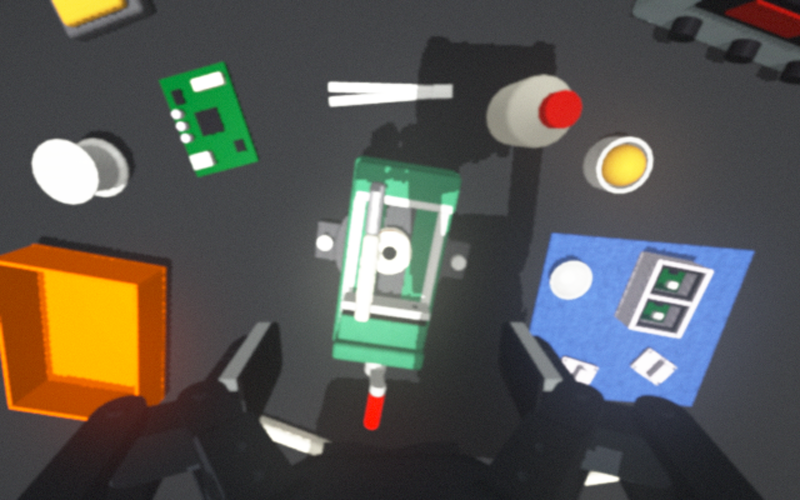

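The mat view shows, in view pixels, the housing at (418,237), covers at (344,332) and (433,327), and the dish at (309,220). The vise view shows the marker lying lengthwise at about (368,255), the reel at (390,250) and the crank grip at (373,410); no spudger is obvious. I'll enlarge both to measure.

Run:
```python
from h import *
f=load("vise1"); save(f,"vise1c",(250,120,390,350),2.6) # 364x598
g=load("mat1"); save(g,"mat1c",(220,125,430,305),3.6)
import cv2
a=cv2.imread("pics/vise1c.png")
```

```text
(no output)
```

View pics/vise1c.png

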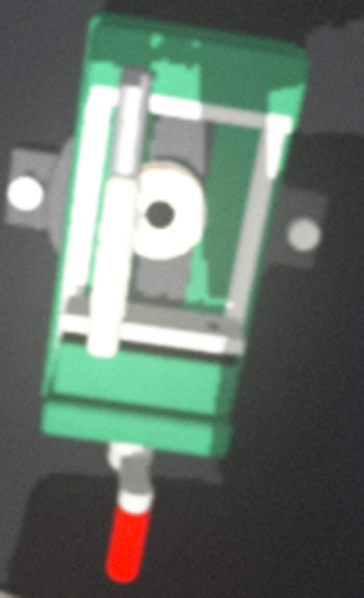

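View pics/mat1c.png

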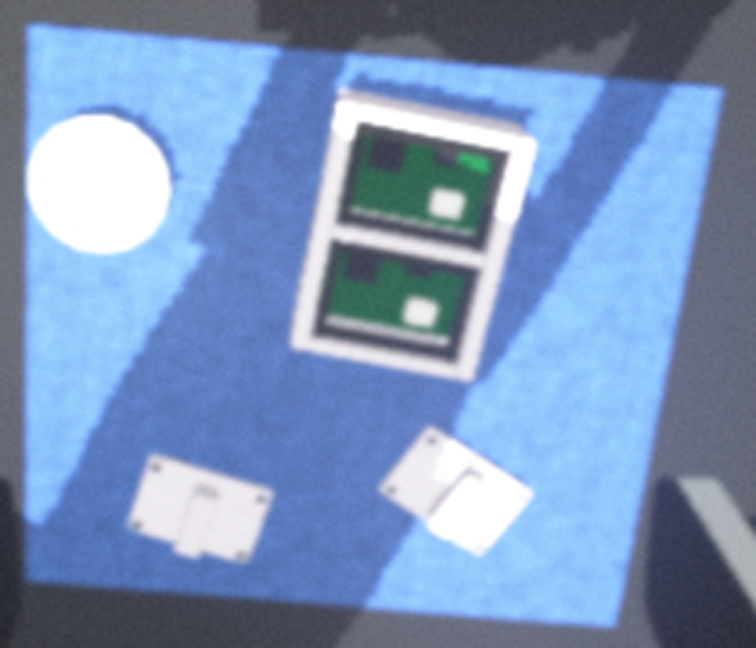

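Run:
```python
from h import *
g=load("mat1"); f=load("vise1")
M=lambda u,v,z:p2w(g,220+u/3.6,125+v/3.6,z)
V=lambda u,v,z:p2w(f,250+u/2.6,120+v/2.6,z)
def quad(n,P,z):
    p=np.array([M(u,v,z) for u,v in P]); e=np.roll(p,-1,0)-p
    print(n,p.mean(0),"len",np.linalg.norm(e,axis=1),"ang",np.degrees(np.arctan2(e[:,1],e[:,0])))
quad("housing",[(343,98),(535,140),(470,382),(290,347)],32)
quad("covA",[(155,453),(273,490),(243,563),(128,530)],6)
quad("covB",[(430,425),(533,492),(483,557),(378,490)],6)
print("dish",M(100,184,14)); print("knobfarend/near",V(122,577,101),V(133,510,101))
print("marker ends",V(135,70,92),V(103,355,92)); print("reel",V(165,212,68), V(160,214,68))
for n,P in [("fix",[(92,90),(292,122)]),("mov",[(66,318),(245,345)]),("outer",[(97,15),(308,48)])]:
    a,b=[V(*p,78) for p in P]; print(n,a,b,np.linalg.norm(a-b),np.degrees(np.arctan2(*(a-b)[[1,0]]))-90)
t=load("top0"); print("bin corners",[p2w(t,*p,55)[:2] for p in[(162,163),(221,171),(205,245),(146,236)]])
```

```text
housing [ 565.87 -347.68   32.  ] len [63.84 87.14 64.   87.65] ang [-102.34  168.24   78.12  -11.86]
covA [ 451.22 -270.47    6.  ] len [47.67 34.83 47.18 35.72] ang [-109.57  159.06   71.52  -20.11]
covB [ 458.93 -370.18    6.  ] len [49.82 34.16 51.53 33.82] ang [-125.11  147.88   54.57  -34.97]
dish [ 583.06 -241.81   14.  ]
knobfarend/near [451.73 -12.28 101.  ] [492.28 -18.32 101.  ]
marker ends [704.63 -21.39  92.  ] [572.12  -4.93  92.  ]
reel [634.66 -34.07  68.  ] [633.67 -31.71  68.  ]
fix [694.04  -2.06  78.  ] [679.76 -90.22  78.  ] 89.31106466414003 -9.205376548230717
mov [584.46  13.5   78.  ] [569.87 -72.94  78.  ] 87.65223080576425 -9.576147084914183
outer [725.92  -5.08  78.  ] [712.03 -95.47  78.  ] 91.455998934805 -8.736609343942234
bin corners [array([617.72, 378.15]), array([598.34, 225.32]), array([408.04, 259.38]), array([429.35, 409.14])]
```

```bash
cat >> h.py <<'E'
D=np.radians
def pick(x,y,z,yaw,op=1.0,up=170,cl=0.0,v=120):
    arm.movep([x,y,up],down(D(yaw))); hand.command_gripper(op)
    hit=arm.movel([x,y,z],max_speed=v,force_limit=15)
    hand.command_gripper(cl); s=arm.get_state(); print("grip op %.3f ff %.1f z %.1f hit %s"%(s["opening"],s["finger_force"],s["position"][2],hit))
    arm.movel([x,y,up],max_speed=v); s=arm.get_state(); print("lift op %.3f ff %.1f F"%(s["opening"],s["finger_force"]),s["force"],"t %.1f"%s["clock"])
def place(x,y,z,yaw,op,up=170,v=120):
    arm.movep([x,y,up],down(D(yaw))); s=arm.get_state(); print("over op %.3f"%s["opening"])
    hit=arm.movel([x,y,z],max_speed=v,force_limit=15); hand.command_gripper(op); arm.movel([x,y,up],max_speed=200); print("hit",hit,"t %.1f"%arm.get_state()["clock"])
E
python3 - <<'E'
from h import *
print(arm.get_state()["q"], ik([513+5,318+30,170],down(D(-9.3))))
pick(638.4,-13.2,85,-7.1,0.55)
place(518,348,28,-9.3,0.5,up=190)
arm.movep([690,-40,200],down(D(-9))); f=cam("wrist"); dump(f,"vise2"); save(f,"vise2",s=1.25)
E
```

```text
[-0.05  0.39  1.48 -0.    1.28  1.52] [ 0.59  0.4   1.68 -0.    1.06  2.32]
grip op -0.000 ff 0.0 z 85.2 hit False
lift op -0.002 ff 0.0 F [-0.3  -0.44  0.64] t 6.1
over op 0.001
hit False t 10.5
```

View pics/vise2.png

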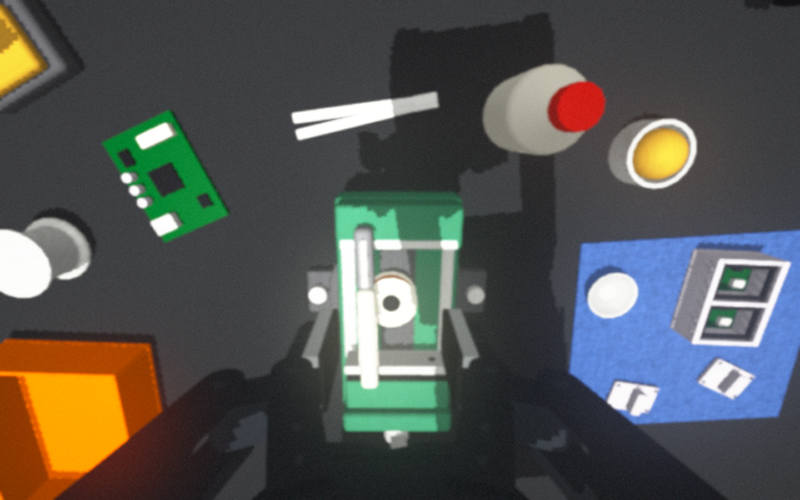

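Run:
```python
from h import *
f=load("vise1");g=load("vise2")
def ray(f,u,v):
    K=f["K"]; d=f["R"]@np.array([(u-K[0,2])/K[0,0],-(v-K[1,2])/K[1,1],-1]); return f["o"],d/np.linalg.norm(d)
def tri(a,b):
    A=np.zeros((3,3));c=np.zeros(3)
    for o,d in(a,b): P=np.eye(3)-np.outer(d,d);A+=P;c+=P@o
    return np.linalg.solve(A,c)
V=lambda u,v:ray(f,250+u/2.6,120+v/2.6)
W=lambda u,v:ray(g,u/1.25,v/1.25)
for n,a,b in [("mk top",(135,70),(362,227)),("mk bot",(103,355),(370,387)),("reel hole",(160,214),(391,302)),("bolt L",(25,193),(317,295)),("bolt R",(303,234),(475,295)),("fixR",(292,122),(459,244))]:
    print(n,tri(V(*a),W(*b)))
for z in(50,78,92): print(z,p2w(g,362/1.25,227/1.25,z),p2w(g,370/1.25,387/1.25,z),p2w(g,391/1.25,302/1.25,68))
```

```text
mk top [702.78 -20.57  76.55]
mk bot [570.43  -4.25  88.45]
reel hole [632.19 -31.45  63.07]
bolt L [629.94  40.47  19.78]
bolt R [ 605.92 -109.23   18.56]
fixR [680.81 -89.49  83.41]
50 [696.71 -17.21  50.  ] [541.7    3.11  50.  ] [634.67 -31.53  68.  ]
78 [703.41 -20.4   78.  ] [562.8   -1.96  78.  ] [634.67 -31.53  68.  ]
92 [706.76 -21.99  92.  ] [573.34  -4.49  92.  ] [634.67 -31.53  68.  ]
```

Run:
```python
from h import *
x,y=669.2,-17.0
arm.movep([x,y,150],down(D(-7.1))); hand.command_gripper(0.5)
print(arm.get_state()["opening"],arm.movel([x,y,79],max_speed=80,force_limit=10)); s=arm.get_state(); print(s["position"],s["force"],rq(s["tcp_rot"]).as_matrix())
f=cam("wrist"); save(f,"g1",(170,150,470,400),2)
hand.command_gripper(0.0); s=arm.get_state(); print(s["opening"],s["finger_force"],s["force"],s["clock"])
f=cam("wrist"); save(f,"g2",(170,150,470,400),2)
cv2.imwrite("pics/g.png",np.vstack([cv2.imread("pics/g1.png")[::2,::2],cv2.imread("pics/g2.png")[::2,::2]]))
```

```text
0.4946336041378777 False
[669.63 -16.98  79.52] [ 0.32 -0.95  0.67] [[ 0.99 -0.12  0.  ]
 [-0.12 -0.99 -0.  ]
 [ 0.   -0.   -1.  ]]
0.12798548635250573 58.78085374832153 [-1.46  0.48  5.71] 14.1583
```

View pics/g.png

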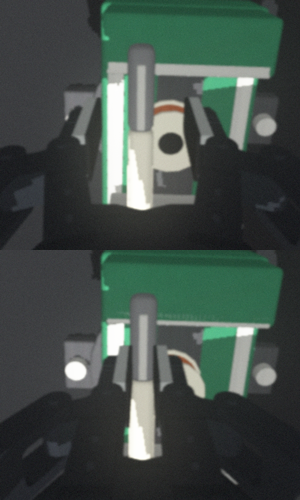

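The marker is now between the fingers, with opening 0.128 and force 59 N. I'll carry it to the bin.

Run:
```python
from h import *
x,y=669.2,-17.0
arm.movel([x,y,180],max_speed=100); print(arm.get_state()["opening"],arm.get_state()["finger_force"])
place(548,345,26,-9.3,0.4,up=180)
f=cam("wrist"); save(f,"bin1",s=1)
s=arm.get_state()
print("t",s["clock"])
pick(634.5,-31.8,66,-9.2,0.85,up=150)
f=cam("wrist"); save(f,"reel1",s=1)
cv2.imwrite("pics/br.png",np.vstack([cv2.imread("pics/bin1.png"),cv2.imread("pics/reel1.png")])[::4//3])
a=np.hstack([cv2.resize(cv2.imread(f"pics/{n}.png"),(400,250)) for n in("bin1","reel1")]);cv2.imwrite("pics/br.png",a)
```

```text
0.1269885605719981 58.56274902820587
over op 0.125
hit False t 19.5
t 19.5417
grip op 0.003 ff 0.0 z 66.0 hit False
lift op -0.003 ff 0.0 F [-0.18  0.11 -0.22] t 23.8
```

View pics/br.png

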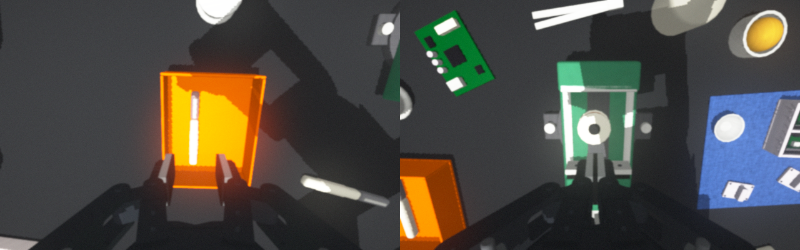

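The marker is in the bin, but the fingers closed above the reel. The fingertips seem to sit further back than stated, so I'll check by touching the bare bench.

Run:
```python
from h import *
f=cam("wrist");s=arm.get_state();T=rq(s["tcp_rot"]).as_matrix()
print("proj tip",w2p(f,s["position"]+T@[0,0,11]),"tcp",w2p(f,s["position"]));save(f,"tip",(240,170,400,290),4)
arm.movep([500,120,60],down(0)); hand.command_gripper(0)
print(arm.movel([500,120,-5],max_speed=25,force_limit=5),arm.get_state()["position"],arm.get_state()["force"])
arm.movel([500,120,40]); hand.command_gripper(0.5)
print(arm.movel([500,120,-15],max_speed=25,force_limit=5),arm.get_state()["position"])
arm.movel([500,120,40]); print(arm.get_state()["clock"])
```

```text
proj tip [311.19 244.94] tcp [311.17 253.7 ]
False [500.06 120.    -4.94] [-0.26 -0.07 -0.2 ]
True [500.   120.   -11.43]
31.05
```

View pics/tip.png

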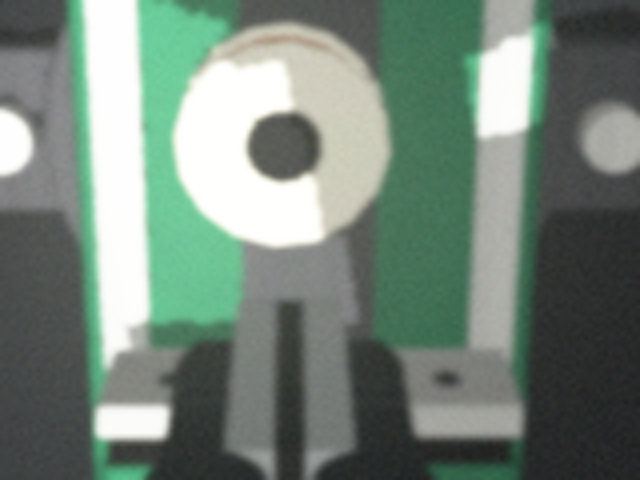

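```bash
cat >> h.py <<'E'
def probe(x,y,z0,z1,yaw=0,F=4):
    arm.movel([x,y,z0],max_speed=300); r=arm.movel([x,y,z1],max_speed=30,force_limit=F); s=arm.get_state(); p=s["position"][2]; arm.movel([x,y,z0],max_speed=300)
    return r,p,s["force"],s["clock"]
E
python3 - <<'E'
from h import *
hand.command_gripper(0); print(arm.get_state()["opening"])
print(probe(500,120,5,-30))
arm.movel([500,120,160]); arm.movep([704,-49,160],down(D(-9)))
print(probe(704,-49,100,50))
arm.movel([704,-49,160]); arm.movep([500,-320,160],down(0))
print(probe(500,-320,20,-30)); arm.movel([500,-320,160])
E
```

```text
0.004335616971915281
(True, np.float64(-9.528959627929138), array([-0.7 ,  0.06,  9.06]), 32.4333)
(True, np.float64(68.543051720684), array([-2.42,  0.15,  6.49]), 36.2917)
(True, np.float64(-7.524097746437322), array([-1.56,  1.  ,  9.84]), 39.975)
```

Touch probing is consistent at all three spots: the fingertips actually sit about 10 mm above the reported TCP z, so I'll aim about 20 mm lower everywhere.

Run:
```python
from h import *
pick(634.5,-31.8,44,-9.2,0.85,up=140)
s=arm.get_state()
if s["opening"]>0.2:
    c=np.array([513,318])-30*np.array([.16,.987])
    place(*c,10,-9.3,0.75,up=150)
    f=cam("wrist"); dump(f,"bin2"); save(f,"bin2",s=.625)
```

```text
grip op 0.490 ff 45.2 z 45.2 hit False
lift op 0.484 ff 60.6 F [-0.18 -0.83 -0.57] t 45.5
over op 0.484
hit True t 48.7
```

Run:
```python
from h import *
hand.command_gripper(1.0)
arm.movep([560,-330,150],down(0)); m=cam("wrist"); dump(m,"mat3")
arm.movep([700,-42,170],down(D(-9.2))); v=cam("wrist"); dump(v,"vise3")
b=load("bin2"); im=b["img"]
for n,p in [("bin",(513,318,30)),("covA",(451,-270,6)),("housing",(566,-348,32)),("covB",(459,-370,6)),("vise",(637,-40,50))]:
    print(n,w2p(b if n=="bin" else v if n=="vise" else m,p))
A=cv2.resize(b["img"],(400,250)); B=cv2.resize(v["img"][80:330,200:440],(384,400))
C=cv2.resize(m["img"][60:335,180:440],(416,440))
out=np.zeros((600,800,3),np.uint8); out[:250,:400]=A; 
B=cv2.resize(v["img"][90:310,190:440],(400,352)); out[248:600,:400]=B
C=cv2.resize(m["img"][20:395,180:430],(400,600)); out[:,400:]=C
cv2.imwrite("pics/mon.png",out[:,:,::-1]); print(arm.get_state()["clock"])
```

```text
bin [278.05 192.72]
covA [258.58 280.4 ]
housing [331.66 187.77]
covB [347.9  274.18]
vise [318.38 252.92]
52.675
```

View pics/mon.png

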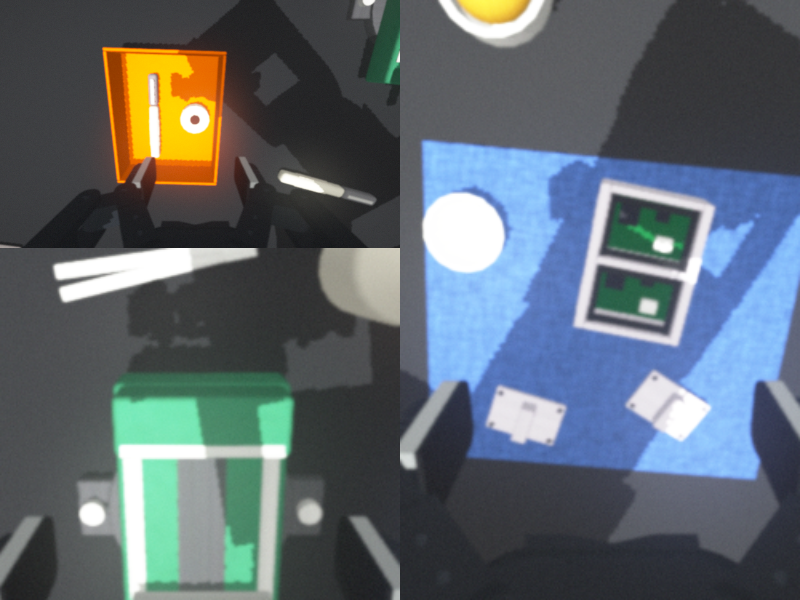

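Run:
```python
from h import *
m=load("mat3"); v=load("vise3")
M=lambda x,y,z:p2w(m,180+(x-400)/1.6,20+y/1.6,z)
V=lambda x,y,z:p2w(v,190+x/1.6,90+(y-248)/1.6,z)
def quad(n,P,z):
    p=np.array([M(u,w,z) for u,w in P]); e=np.roll(p,-1,0)-p
    print(n,p.mean(0),"len",np.linalg.norm(e,axis=1),"ang",np.degrees(np.arctan2(e[:,1],e[:,0])))
for dz in (0,20):
    m["o"][2]+=dz; v["o"][2]+=dz
    quad("housing",[(604,180),(714,205),(679,345),(575,326)],32)
    quad("covA",[(500,386),(565,405),(553,445),(487,424)],6)
    quad("covB",[(656,371),(710,407),(682,441),(627,402)],6)
    print("dish",M(464,233,14),M(423,233,14)[1]-M(505,233,14)[1])
    for n,P in [("face",[(119,458),(288,456)]),("out",[(114,392),(293,392)])]:
        a,b=[V(*p,78) for p in P]; print(n,(a+b)/2,np.linalg.norm(a-b),np.degrees(np.arctan2(*(a-b)[[1,0]]))-90)
    print("bolts",V(93,515,18),V(309,512,18))
```

```text
housing [ 566.58 -347.98   32.  ] len [62.4  86.14 64.19 87.61] ang [-102.51  169.53   78.85  -11.67]
covA [ 452.04 -270.53    6.  ] len [46.6  34.02 49.1  32.17] ang [-108.56  163.73   69.28  -20.52]
covB [ 459.79 -370.19    6.  ] len [47.51 33.19 50.76 30.83] ang [-125.93  146.66   51.39  -39.07]
dish [ 583.05 -241.28   14.  ] 49.3191556389433
face [682.47 -45.39  78.  ] 91.2877949543671 -8.529698548572952
out [718.12 -51.01  78.  ] 92.56185523839666 -9.241690775787077
bolts [628.12  40.39  18.  ] [ 606.06 -109.28   18.  ]
housing [ 561.12 -349.35   32.  ] len [67.03 92.53 68.95 94.11] ang [-102.51  169.53   78.85  -11.67]
covA [ 439.31 -266.54    6.  ] len [49.76 36.32 52.42 34.34] ang [-108.56  163.73   69.28  -20.52]
covB [ 447.58 -372.94    6.  ] len [50.73 35.44 54.19 32.92] ang [-125.93  146.66   51.39  -39.07]
dish [ 579.07 -235.15   14.  ] 52.747277814829346
face [674.57 -44.52  78.  ] 98.78505985245319 -8.529698548572924
out [713.15 -50.6   78.  ] 100.16375589255811 -9.241690775787035
bolts [618.2   46.74  18.  ] [ 594.69 -112.79   18.  ]
```

Bin view: marker and reel both lie in the bin. The spudger is absent, and the bed is clear. Camera scale confirms the mat and vise positions, so the housing is next.

Run:
```python
from h import *
pick(566.2,-347.8,-5,-11.6,1.0,up=130,v=100)
s=arm.get_state()
if s["opening"]>0.5:
    arm.movel([566.2,-347.8,160])
    arm.movep([634.3,-37.3,130],down(D(-8.9))); print("op",arm.get_state()["opening"])
    r=arm.movel([634.3,-37.3,60],max_speed=80,force_limit=15); print(r,arm.get_state()["position"])
    r=arm.movel([634.3,-37.3,38],max_speed=25,force_limit=6); s=arm.get_state(); print(r,s["position"],s["force"],s["opening"],s["clock"])
```

```text
grip op 0.737 ff 67.5 z -4.1 hit False
lift op 0.737 ff 66.5 F [-0.27  0.62 -2.72] t 57.5
op 0.7370241935456651
False [634.81 -37.28  60.5 ]
True [634.12 -37.29  43.89] [-1.47  0.32  5.7 ] 0.7355031686529273 60.7333
```

Run:
```python
from h import *
hand.command_gripper(1.0); arm.movel([634.3,-37.3,130],max_speed=150)
arm.movep([640,-38,260],down(D(-8.9))); f=cam("wrist"); dump(f,"vise4"); 
for n,p in [("hous",(634,-37,82)),("knob",(475,-12.5,109))]: print(n,w2p(f,p))
save(f,"vise4",(230,90,390,390),2)
a=f["img"][60:320,210:410]; cv2.imwrite("pics/v4.png",cv2.resize(a[:,:,::-1],None,fx=2.3,fy=2.3,interpolation=cv2.INTER_CUBIC))
```

```text
hous [311.26 183.48]
knob [311.67 318.87]
```

View pics/v4.png

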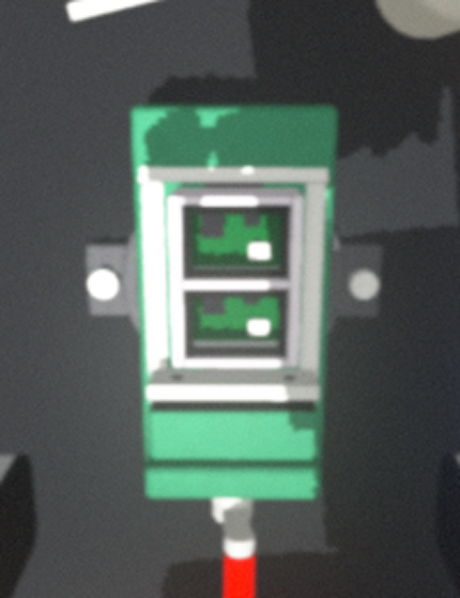

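The housing sits flat and lengthwise between the jaws, its corners at about (167,192) to (302,367) in the crop. The knob is at (240,570), just right of the screw axis, so the crank angle is about 0.1. I'll grip the knob and start turning while watching the forces.

```bash
cat >> h.py <<'E'
YV=D(-8.9); ux=np.array([np.cos(YV),np.sin(YV)]); uy=np.array([-np.sin(YV),np.cos(YV)]); O=np.array([640.2,-38.2])
def vw(x,y): return O+x*ux+y*uy
def wv(p): d=np.array(p)[:2]-O; return np.array([d@ux,d@uy])
def knob(a,dy=0,dz=0,x=-170,r=35):
    return [*vw(x,-r*np.sin(a)+dy),66+r*np.cos(a)-18.2+dz]
def rt(a):
    s=arm.get_state(); F=s["force"]; fy=F[:2]@uy; fz=F[2]; fx=F[:2]@ux
    return np.array([a,fx,-fy*np.sin(a)+fz*np.cos(a),-fy*np.cos(a)-fz*np.sin(a),fy,fz,s["opening"],s["clock"]])
E
python3 - <<'E'
from h import *
f=load("vise4"); k=p2w(f,314.3,308,101); print("knob vise",wv(k))
a=0.1
p=knob(a); arm.movep([p[0],p[1],150],down(YV)); hand.command_gripper(0.5)
print(arm.movel(p,max_speed=80,force_limit=10),arm.get_state()["position"])
hand.command_gripper(0); print(rt(a),arm.get_state()["finger_force"])
for a in np.arange(.3,1.6,.3):
    arm.movel(knob(a),max_speed=60); print(rt(a))
E
```

```text
knob vise [-157.79   -3.38]
False [472.07 -15.37  82.98]
[ 0.1  -1.69  5.43 -0.31 -0.23  5.44  0.16 65.14] 58.616294860839844
[ 0.3   0.61  2.    1.15 -1.69  1.57  0.16 65.41]
[ 0.6   2.88 -4.86  1.35  1.63 -4.77  0.16 65.73]
[ 0.9   3.36 -8.54  0.98  6.08 -6.08  0.16 66.06]
[  1.2    3.34 -11.64   1.19  10.42  -5.33   0.16  66.38]
[  1.5    2.35 -13.16   0.99  13.06  -1.91   0.16  66.71]
```

Run:
```python
from h import *
dy=0.8; dz=0
A=list(np.arange(1.8,16.0,.3))+[16.1,16.3,16.45]
for i,a in enumerate(A):
    arm.movel(knob(a,dy,dz),max_speed=60); r=rt(a)
    dy+=0.04*np.clip(r[4],-10,10)*abs(np.sin(a)); dz+=0.03*np.clip(r[5],-10,10)*abs(np.cos(a))
    if i%5==0 or i>len(A)-5: print(r,"%.1f %.1f"%(dy,dz))
    if abs(r[3])>22 or np.linalg.norm(arm.get_state()["force"])>45 or r[6]<0.1: print("stop",r); break
```

```text
[  1.8    2.24 -10.88   3.01  11.28  -0.46   0.16  67.03] 1.2 -0.0
[ 3.3   0.3  -6.69  1.9   0.82  6.9   0.16 68.66] 1.9 0.8
[ 4.8   4.51 -0.36  1.79 -0.51  1.75  0.16 70.28] 1.8 1.1
[ 6.3   6.06  0.94  1.74 -1.76  0.91  0.16 71.91] 1.7 1.2
[ 7.8   6.88 -3.36  2.09  3.25 -2.27  0.16 73.53] 1.9 1.0
[ 9.3   3.42 -8.46  1.55  2.59  8.21  0.16 75.16] 2.4 1.5
[10.8   6.76 -4.47  0.67 -4.25  1.52  0.16 76.78] 1.9 2.1
[12.3   5.74  1.35  1.39 -0.98  1.67  0.16 78.41] 1.6 2.2
[13.8   7.99 -3.73  1.93  2.88 -3.06  0.15 80.03] 1.8 2.0
[15.3   6.08 -3.83  1.52  2.91  2.91  0.16 81.66] 2.1 2.0
[15.9   5.43 -3.35  0.74  0.08  3.43  0.16 82.31] 2.1 2.2
[16.1   5.9  -2.36  0.37 -0.56  2.32  0.16 82.58] 2.1 2.3
[16.3   5.52 -2.08  0.28 -0.93  1.88  0.16 82.84] 2.1 2.3
[16.45  6.49 -0.93  0.3  -0.4   0.89  0.16 83.09] 2.1 2.4
```

Run:
```python
from h import *
b=rt(16.45)
for a in [16.5,16.55,16.6,16.65,16.7,16.75]:
    arm.movel(knob(a,2.1,2.4),max_speed=30); r=rt(a); print(r)
    if abs(r[3]-b[3])>8: break
```

```text
[16.5   7.92  0.03 -3.26 -2.27 -2.34  0.16 83.34]
[ 16.55  12.27   2.42 -17.83 -10.07 -14.92   0.16  83.59]
```

The hard stop is reached (the tangential force jumped to -18 N). I'll release, then take close-ups of the housing and covers.

Run:
```python
from h import *
arm.movel(knob(16.47,2.1,2.4),max_speed=30)
hand.command_gripper(0.5); p=arm.get_state()["position"]; arm.movel([p[0],p[1],160],max_speed=200); hand.command_gripper(1.0)
def look(c,h,yaw,n):
    y=D(yaw); t=np.array(c)-8*np.array([np.cos(y),np.sin(y)])
    arm.movep([*t,h+70],down(y)); arm.pause(.15); f=cam("wrist"); dump(f,n); print(n,w2p(f,[*c,h]),arm.get_state()["position"],f["R"][:,2]); return f
H=look(vw(2,0),82,-8.9,"hs"); arm.movel([*arm.get_state()["position"][:2],170])
A=look((451.6,-270.5),6,-19.6,"ca"); arm.movel([*arm.get_state()["position"][:2],120])
B=look((459.4,-370.2),6,-35.5,"cb"); arm.movel([*arm.get_state()["position"][:2],120])
c=lambda f,r,s:cv2.resize(f["img"][200-r:200+r,312-r:312+r],(s,s),interpolation=cv2.INTER_CUBIC)
out=np.zeros((600,800,3),np.uint8); out[:480,:480]=c(H,80,480); out[:300,490:790]=c(A,50,300); out[300:,490:790]=c(B,50,300)
cv2.imwrite("pics/m5.png",out[:,:,::-1]); print(arm.get_state()["clock"])
```

```text
hs [311.65 199.84] [633.31 -36.75 152.36] [ 0.31 -0.05  0.95]
ca [312.54 202.72] [ 445.08 -267.35   76.3 ] [ 0.29 -0.1   0.95]
cb [312.73 200.79] [ 452.93 -364.63   76.18] [ 0.25 -0.18  0.95]
89.7167
```

View pics/m5.png

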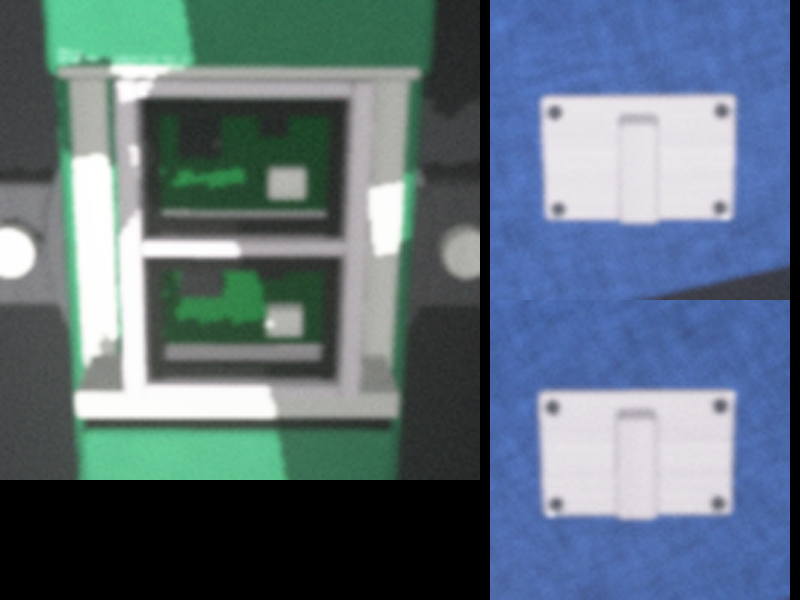

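Housing panel: the housing is clamped against both jaws, with the openings spanning about (142,98)-(349,239) and (146,257)-(341,382). The covers are undisturbed, with plates at (541,96)-(735,219) and (540,391)-(734,514).

Run:
```python
from h import *
h=load("hs");a=load("ca");b=load("cb")
Hh=lambda x,y,z=82:p2w(h,232+x/3,120+y/3,z)
def rep(n,p,vise=False):
    p=np.array(p);e=np.roll(p,-1,0)-p;c=p.mean(0)
    print(n,c[:2],"len",np.linalg.norm(e,axis=1),"ang",np.degrees(np.arctan2(e[:,1],e[:,0])),wv(c) if vise else "")
rep("far",[Hh(*q) for q in[(142,98),(350,98),(345,239),(144,239)]],1)
rep("near",[Hh(*q) for q in[(145,257),(343,257),(339,382),(147,382)]],1)
rep("outer",[Hh(*q) for q in[(116,80),(374,80),(360,392),(124,392)]],1)
ang=[]
rep("A",[p2w(a,262+(x-490)/3,150+y/3,6) for x,y in[(541,96),(737,96),(734,219),(546,219)]])
rep("B",[p2w(b,262+(x-490)/3,150+(y-300)/3,6) for x,y in[(540,391),(736,391),(732,514),(544,514)]])
print(wv(Hh(240,75,78)),wv(Hh(240,388,78)))
```

```text
far [659.92 -42.89] len [50.8  36.15 51.56 36.14] ang [-98.89 171.24  81.1   -9.98] [20.21 -1.58]
near [619.67 -36.21] len [51.12 35.71 51.91 35.7 ] ang [-98.9  171.4   81.08  -9.86] [-20.59  -1.21]
outer [640.61 -39.44] len [62.62 84.11 64.05 84.09] ang [-98.89 171.15  81.08  -9.82] [ 0.6  -1.16]
A [ 451.61 -269.93] len [49.39 33.35 49.5  33.34] ang [-109.53  161.02   70.45  -19.17] 
B [ 459.69 -369.1 ] len [49.18 33.16 49.29 33.15] ang [-125.45  144.63   54.53  -35.57] 
[43.33 -0.26] [-42.28  -0.3 ]
```

Run:
```python
from h import *
hand.command_gripper(0.5)
pick(451.6,-270.0,0.5,-19.3,0.5,up=110,v=80)
s=arm.get_state()
if s["opening"]>0.05:
    t=vw(20.6,-0.8); arm.movel([*arm.get_state()["position"][:2],150]); arm.movep([*t,130],down(D(-9.1))); print(arm.get_state()["opening"])
    arm.movel([*t,88],max_speed=80,force_limit=10)
    r=arm.movel([*t,70],max_speed=20,force_limit=4); s=arm.get_state(); print(r,s["position"],s["force"],s["opening"],s["clock"],wv(s["position"]))
```

```text
grip op 0.093 ff 59.9 z 1.0 hit False
lift op 0.098 ff 59.4 F [0.13 0.29 0.17] t 94.3
0.09541688916243754
True [660.33 -42.16  76.59] [1.94 0.76 1.33] 0.08980885375665085 97.2 [20.5 -0.8]
```

Run:
```python
from h import *
p=arm.get_state()["position"]; F0=arm.get_state()["force"]
for z in [76,75.5,75,74.5,74,73.5,73]:
    arm.movel([*vw(20.6,-0.8),z],max_speed=20); s=arm.get_state(); print(s["position"][2],s["force"],s["opening"])
    if np.linalg.norm(s["force"])>14: break
```

```text
76.03336865803065 [-0.09  0.58  3.85] 0.0950445392986731
75.56352815215439 [-1.79  0.15  4.81] 0.0939268984753241
75.0296758144012 [-1.64  0.06  4.68] 0.09133514018576179
74.94343072311321 [-3.69  0.63  8.52] 0.09416497558594421
74.85989605791896 [-5.23  1.   11.78] 0.09803522288484834
74.81466231113541 [-6.22 -0.28 16.36] 0.09144685816015866
```

```bash
cat >> h.py <<'E'
def press(x,y,F=20):
    t=vw(x,y); arm.movel([*t,115],max_speed=150); hand.command_gripper(0); r=arm.movel([*t,78],max_speed=25,force_limit=F); s=arm.get_state(); print("press",r,s["position"][2],s["force"]); arm.movel([*t,125],max_speed=150)
E
python3 - <<'E'
from h import *
hand.command_gripper(0.5); press(20.6,-0.8)
arm.movep([*vw(20,0),160],down(D(-9.1))); hand.command_gripper(0.5)
pick(459.7,-369.2,0.5,-35.5,0.5,up=110,v=80)
s=arm.get_state()
if s["opening"]>0.05:
    t=vw(-20.4,-0.8); arm.movel([*arm.get_state()["position"][:2],150]); arm.movep([*t,130],down(D(-9.1))); print(arm.get_state()["opening"])
    arm.movel([*t,88],max_speed=80,force_limit=10)
    r=arm.movel([*t,70],max_speed=20,force_limit=4); s=arm.get_state(); print(r,s["position"],s["force"],s["opening"],s["clock"])
    for z in np.arange(min(s["position"][2],77)-.5,73,-.5):
        arm.movel([*t,z],max_speed=20); s=arm.get_state(); print(s["position"][2],s["force"],s["opening"])
        if np.linalg.norm(s["force"])>14: break
E
```

```text
press True 84.40118777487521 [-1.77 -0.24  9.02]
grip op 0.088 ff 60.4 z 1.0 hit False
lift op 0.092 ff 59.8 F [ 0.31  0.44 -0.83] t 107.4
0.09357111833278188
True [619.78 -35.8   76.58] [0.55 0.93 0.67] 0.09503801797197153 110.5167
76.08006961541405 [-0.78  0.65  2.86] 0.09263908406057639
75.63647598256054 [-1.58  0.45  4.74] 0.09290359453135151
75.05548451966959 [-2.06  0.57  3.64] 0.09139268515700717
74.9278569226632 [-3.67  1.15  7.77] 0.09202341250746295
74.85611688461499 [-4.94  0.19 12.67] 0.0954915099676614
74.79504611115048 [-6.11  1.49 17.04] 0.09466999926013465
```

Run:
```python
from h import *
hand.command_gripper(0.5); press(-20.4,-0.8,25); press(20.6,-0.8,25); 
t=vw(-6,0); arm.movep([*t,152],down(D(-9))); hand.command_gripper(1.0); arm.pause(.2); h=cam("wrist"); dump(h,"fin")
arm.movep([570,300,200],down(D(-9))); b=cam("wrist")
out=np.zeros((560,800,3),np.uint8); out[:480,:480]=cv2.resize(h["img"][120:280,232:392],(480,480),interpolation=cv2.INTER_CUBIC)
out[:300,490:790]=cv2.resize(b["img"][80:330,190:440],(300,300))
cv2.imwrite("pics/fin.png",out[:,:,::-1]); print(arm.get_state()["clock"])
```

```text
press True 84.3738034969311 [-2.67  0.38  8.96]
press True 84.38233346938242 [-2.27  0.08  9.2 ]
119.8167
```

View pics/fin.png

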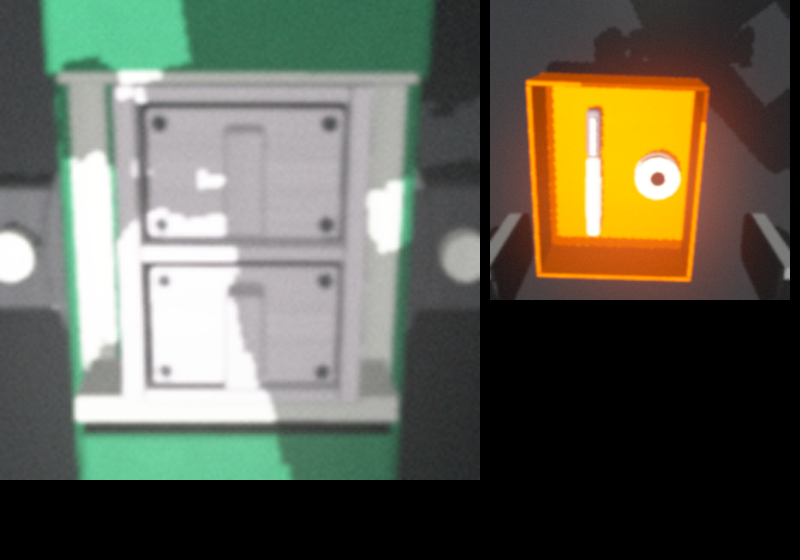

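Both covers sit level and centred in their openings, at (243,172) and (243,325), and the housing is clamped. The marker and reel are in the bin, so I'll hand the job in.

Run:
```python
from h import *
arm.pause(.3); print(job.finish_job())
```

```text
the job is handed in; nothing more can be done
None
```

The job is handed in: marker and reel are in the bin (no spudger was on the vise), the housing is clamped with the crank at its stop, and both covers are pressed level with the rim; the hand-in returned no verdict.

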